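# Clear the crusher chute and sort the can bench

### The job

Sort the metal on the bench: stand both whole drink cans upright side by side in the long shallow tray, lay the flat sardine tin flat on the floor of the square slatted crate, and put the crushed can in the round tub. The crushed can is jammed in the narrow throat of the sloping chute under its folded lips: push it back up the slope until it is clear of the lips, then lift it out. Never let a whole can topple over, and leave everything standing or lying still.

Things in the scene. Friction and masses are not known exactly. Their poses are not given: they have to be found in the camera images.
- can_a: whole empty drink can, red, closed cylinder 53 mm diameter, 104 mm high, about 30 g, standing upright; origin at the centre of its underside, z up along the can
- can_b: whole empty drink can, bare aluminium, same size as the red one (53 mm diameter, 104 mm high, about 30 g), standing upright; origin at the centre of its underside, z up along the can
- tin: flat oblong sardine tin of bare steel with a ring pull on top, 90 mm (its x) by 56 mm (its y) by 22 mm high, about 50 g, lying flat on the bench; origin at the centre of its underside
- crushed_can: drink can crushed end to end into a green ridged disc, 60 mm diameter, 24 mm thick, about 30 g; origin at the centre of its underside, z through its thickness. It starts jammed in the chute, lying on the sloping floor at about x = -34 mm, y = 0 of the chute frame
- long_tray: fixed shallow steel tray, rectangular, 95 mm (its x) by 160 mm (its y) outside, 25 mm high, walls and floor 4 mm thick; origin at the centre of its underside. There is room for the two cans along its y, for example at y = -38 and +38 mm
- round_tub: fixed round grey plastic tub, open on top, 136 mm outside diameter at the foot, 152 mm at the rim, 45 mm high, wall 4 mm, floor 5 mm thick; origin at the centre of its underside
- square_crate: fixed square wooden crate with slatted sides, open on top, 140 by 140 mm outside, 45 mm high, wall and floor 6 mm thick; origin at the centre of its underside, x and y square to its sides
- chute: fixed sheet-steel chute on legs, 265 mm long, sloping up 10 degrees towards its own +x, z straight up; origin at bench level under its middle. Floor surface at height 50 mm + 0.176 * x; walls 36 mm above the floor. Low throat (x -128 to -49 mm) 52 mm wide inside, open at its low end; then the walls spread to 170 mm at x = +39 mm; a 20 mm high wall closes the top end at x = +128 mm
- chute_lips (a point): point on the chute floor's middle line where the lips end (chute x = -10 mm). From the chute's low end up to here two folded lips, 33 mm above the floor and 3 mm thick, overhang from both sides and leave a 40 mm wide slot along the middle, open above, through which shut fingers reach down behind the disc (its low side) and push along the slope
- chute_open (a point): point on the chute floor in the middle of its wide, lip-free upper part (chute x = +40 mm): a disc pushed up to about here (centre beyond chute x = +15 mm) is clear of the lips and stays where it is left on the slope

How it is judged:
By the outcome, as a careful person would: the job done as asked, in the order asked, and still so for the second after the job is handed in, with the robot touching nothing.
It also fails if it takes over 125 s, if anything falls off the work surface, if the arm or the gripper's body presses on something with over 40 N, if the wrist force passes 120 N, or if a joint passes its speed limit or range.

### The arm

A 6-joint arm with a two-finger parallel gripper is mounted at the origin on the work surface. World frame = base frame: x ahead of the robot, y to its left, z up, the work surface at z = 0. Lengths are in mm, angles in rad, forces in N, time in s.
With the tool pointing down it reaches from about 300 to 1000 mm from the base axis. Payload 5.1 kg.
Tool frame: the origin (TCP) lies at the very end of the fingers, on their centre line; the grasp point (between the pads) lies 19 mm behind it; y points along the fingers, z is the direction in which the jaws open and shut, and the axes are right-handed (so a half turn about y gives the same grasp; the last joint's range is limited). The gripper opens to 95 mm and grips with 3 to 60 N. Pads are 20 mm wide; open, the fingers measure 119 mm over their backs; the gripper's body (75 mm by 180 mm) begins 59 mm behind the grasp point.
Start: joints at [-1.339, 0.124, 1.65, -0, 1.367, -0.083], TCP at [201.224, -618.056, 214.656] pointing down, gripper open.
Joint ranges: [-2.61, 2.61], [-1.02, 2.33], [0.03, 2.71], [-1.35, 4.49], [0.32, 2.68], [-2.91, 2.91]. Speed limits (rad/s): [2.57, 2.57, 3.14, 3.14, 3.14, 3.14].

### API

Orientations are given as a 3x3 rotation matrix whose columns are the frame's x, y, z axes.
In Python, from rig import manip gives the robot as it stands. The module is installed in compiled form; this text tells all that it offers.
- The arm moves only by the shell command python3 -m handwheel 'ROWS' [FORCE]. ROWS is a JSON object of lists of equal length, an entry for each row: "gripper": the finger opening in mm, from 0 to 95.1; "xyz": the shift along the tool's x, y, z in mm, a list of three; "rot": the turn, a rotation vector about the tool's x, y, z in rad, a list of three. In form: {"gripper": [gripper, ...], "xyz": [[tx, ty, tz], ...], "rot": [[ax, ay, az], ...]}. A call has 1 to 5 rows; each row is the pose to reach, as a shift and turn from the pose commanded when the call began, along the tool's axes at that moment; what a row does not reach only later rows make up. A row lasts 1/10 s, in which the tool goes at most 50 mm and 8.59 degrees, less where a joint would pass 70% of its speed; a pose out of reach is approached as far as the arm can. A call with a gripper value outside its range is refused whole. The fingers move at their own pace and stop on an object; FORCE is the grip in N (left out, the last holds). Time passes only in rows, so rows that repeat a pose let the fingers close. It gives the time, the measured TCP pose, the force and the opening at its end, in the units of the state.
- manip.read_state(): the state, without advancing time (a new reading comes with each control period).
- manip.camera(name): name is "scene" or "top"; returns (picture, depth): 384x512x3 uint8, blue, green, red; 384x512 float32, mm along the optical axis (not along the pixel's ray), 0 where there is no reading.
- manip.camera_info(name): a dict with "intrinsics" (3x3 intrinsics, pixels), "camera_from_world" (4x4, takes a point from world to camera coordinates). Camera axes: x right, y down, z forward; pixel columns grow to the right and rows downward; lengths in mm; the calibration is good to about 2 mm. A picture is of the moment at which its call begins. camera_info takes no time and is no camera call.
- manip.sign_off(): hands the job in, once; it reports no verdict.
The state is a dict: "time": time; "q": joint angles; "qd": joint speeds; "tau": joint torques, N m; "ee_pos": TCP position; "orientation": TCP orientation; "wrist_force": force on the tool from outside, world axes, zero at the start; "moment": the same for the moment, N m; "gripper_width": finger opening in mm.
Only numpy, scipy, OpenCV 4.12 (cv2) and the standard library are available. Lean on these libraries where they do the work, as an engineer would, in place of code of your own. Each camera call takes 0.05 s, during which the arm holds its last target. There are 200 camera calls.

## Working session

There is one attempt and no reset: what is moved stays moved. The work goes in short steps, Python scripts to look and compute and a shell command to move; the robot and the scene stay as the last step left them, time stands still between calls to the robot, and variables do not carry over. Pictures are saved under pics/ and viewed, about 12 in all and at most 16, crops included, and the job is handed in when it is done.

```bash
mkdir -p pics
python3 - <<'E'
from rig import manip
import cv2,numpy as np
for n in("scene","top"):
    p,d=manip.camera(n); cv2.imwrite(f"pics/{n}0.png",cv2.resize(p,(768,576))); np.save(f"pics/{n}0.npy",d); cv2.imwrite(f"pics/{n}0raw.png",p)
    i=manip.camera_info(n); print(np.round(i["intrinsics"],1).tolist(),np.round(i["camera_from_world"],3).tolist())
s=manip.read_state(); print(s["time"],np.round(s["orientation"],3).tolist(),s["gripper_width"])
E
```

```text
[[361.9, 0.0, 262.5], [0.0, 361.9, 185.7], [0.0, 0.0, 1.0]] [[-0.53, 0.848, 0.017, 253.141], [0.648, 0.419, -0.636, -299.101], [-0.546, -0.326, -0.772, 1279.399], [0.0, 0.0, 0.0, 1.0]]
[[386.6, 0.0, 253.0], [0.0, 386.6, 195.4], [0.0, 0.0, 1.0]] [[0.01, -1.0, -0.001, 47.241], [-0.992, -0.01, -0.123, 535.97], [0.123, 0.002, -0.992, 999.244], [0.0, 0.0, 0.0, 1.0]]
0.1 [[-0.951, -0.0, 0.31], [-0.31, 0.002, -0.951], [-0.0, -1.0, -0.002]] 95.21710802043839
```

View pics/top0.png

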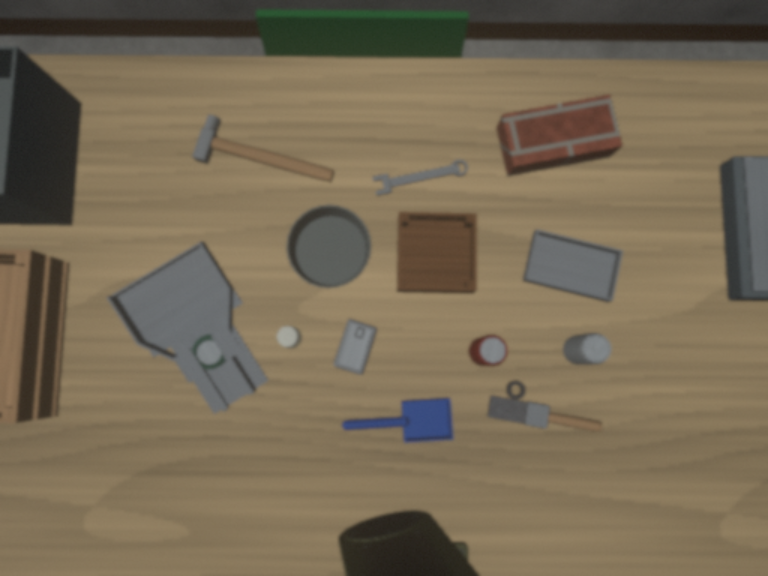

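View pics/scene0.png

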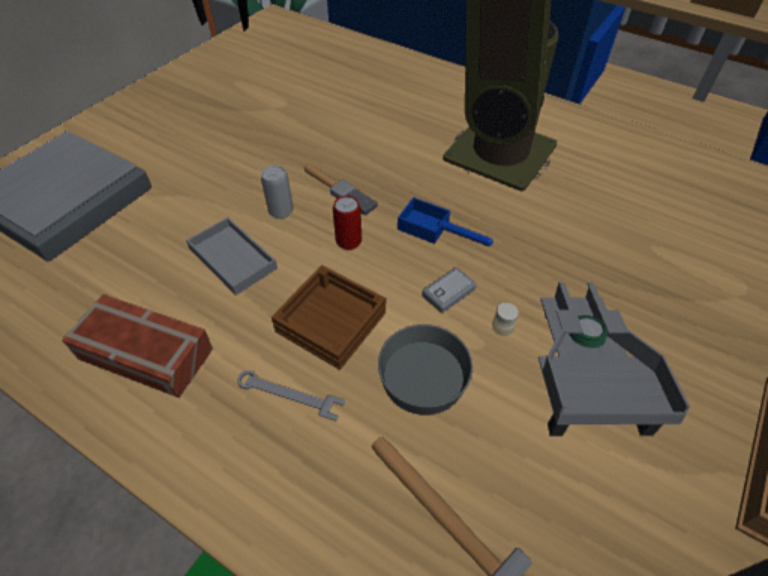

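Both views show the scene. In the top view the chute is at (190,330), tub (329,246), crate (437,252), tray (572,266), tin (355,347), red can (490,350) and bare can (592,348). I'll enlarge these next.

```bash
python3 - <<'E'
import cv2
p=cv2.imread("pics/top0raw.png")
cv2.imwrite("pics/cl.png",cv2.resize(p[150:285,65:265],None,fx=4,fy=4,interpolation=cv2.INTER_CUBIC))
cv2.imwrite("pics/cr.png",cv2.resize(p[130:280,225:425],None,fx=4,fy=4,interpolation=cv2.INTER_CUBIC))
E
cat > h.py <<'E'
import numpy as np
from rig import manip
def px(u,v,z,cam="top"):
    "world xy of pixel (u,v) on horizontal plane z"
    i=manip.camera_info(cam);K=np.array(i["intrinsics"]);T=np.array(i["camera_from_world"])
    R=T[:3,:3];c=-R.T@T[:3,3];r=R.T@np.linalg.solve(K,[u,v,1]);return (c+r*(z-c[2])/r[2])[:2]
def uv(P,cam="top"):
    i=manip.camera_info(cam);K=np.array(i["intrinsics"]);T=np.array(i["camera_from_world"])
    q=K@(T[:3,:3]@np.array(P,float)+T[:3,3]);return q[:2]/q[2]
def tool(P,yaw=None,tilt=None):
    "shift in tool axes from present pose to TCP at P; turn about tool y to bring jaw axis (z) to world yaw"
    s=manip.read_state();R=np.array(s["orientation"]);d=R.T@(np.array(P,float)-s["ee_pos"])
    out=[np.round(d,1).tolist()]
    if yaw is not None:
        R2=np.array([[np.sin(yaw),0,np.cos(yaw)],[-np.cos(yaw),0,np.sin(yaw)],[0,-1,0]])
        from scipy.spatial.transform import Rotation as Q
        out.append(np.round(Q.from_matrix(R.T@R2).as_rotvec(),3).tolist())
    print(*out)
E
```

```text
(no output)
```

View pics/cl.png

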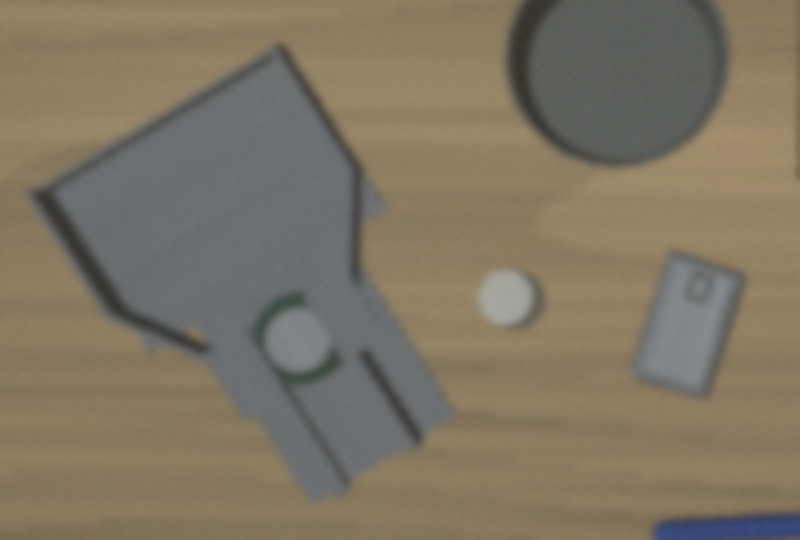

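View pics/cr.png

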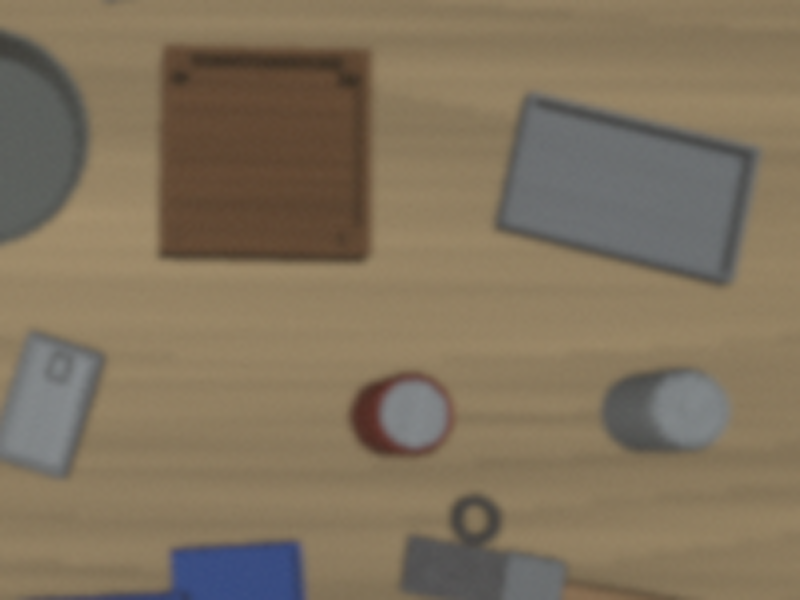

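Run:
```python
from h import *
from scipy.optimize import least_squares
L=lambda u,v:(65+(u+.5)/4-.5,150+(v+.5)/4-.5)
Rr=lambda u,v:(225+(u+.5)/4-.5,130+(v+.5)/4-.5)
T=np.array(manip.camera_info("top")["camera_from_world"]);print("cam",-T[:3,:3].T@T[:3,3])
d=np.load("pics/top0.npy");K=np.array(manip.camera_info("top")["intrinsics"])
def D(p):
    u,v=p;z=d[int(round(v)),int(round(u))];q=np.linalg.solve(K,[u,v,1])*z;return np.round(T[:3,:3].T@(q-T[:3,3]),1)
for n,p,z in(("red",Rr(412,414),104),("bare",Rr(686,410),104),("tub",L(617,56),45)): print(n,px(*p,z).round(1),D(p))
for n,f,c,z in(("tray",Rr,[(528,93),(759,150),(731,285),(497,229)],25),("crate",Rr,[(164,45),(370,46),(369,257),(161,255)],45),("tin",L,[(673,250),(746,274),(708,397),(632,375)],22)):
    P=np.array([px(*f(*q),z) for q in c]);print(n,P.mean(0).round(1),P.round(0).tolist(),"sides",[(np.hypot(*e).round(0),np.degrees(np.arctan2(e[1],e[0])).round(1)) for e in (np.roll(P,-1,0)-P)])
h=lambda x:50+.176*x
pts=[((280,45),(130,-86,h(130)+20)),((38,192),(130,86,h(130)+20)),((420,440),(-130,-20,h(-130)+36)),((348,485),(-130,20,h(-130)+36)),((360,350),(-49,-20,h(-49)+36))][:4]
def r(p):
    c,s=np.cos(p[2]),np.sin(p[2]);return np.ravel([uv((p[0]+c*x-s*y,p[1]+s*x+c*y,z))-L(*q) for q,(x,y,z) in pts])
o=least_squares(r,[450,300,.5]);print("chute",o.x.round(3),np.degrees(o.x[2]),(o.fun*2.6).round(1))
p=L(298,340);print("disc",px(*p,h(-34)+24).round(1),D(p))
x,y,a=o.x
for n,cx in(("discexp",-34),("lips",-10),("open",40)):print(n,x+cx*np.cos(a),y+cx*np.sin(a),D(uv((x+cx*np.cos(a),y+cx*np.sin(a),h(cx)))),h(cx))
for cx in(80,110,-60,-90,-120):
  print(cx,D(uv((x+cx*np.cos(a),y+cx*np.sin(a),h(cx))))[2],h(cx))
```

```text
cam [ 408.84155292   50.57277327 1057.48515574]
red [ 435.2 -131.7] [ 435.2 -131.9  103. ]
bare [ 439.3 -299.9] [ 439.4 -301.1  100.9]
tub [618.4 144.4] [626.7 148.1   4.6]
tray [ 590.6 -295.4] [[656.0, -229.0], [618.0, -385.0], [526.0, -362.0], [562.0, -206.0]] sides [(np.float64(160.0), np.float64(-103.7)), (np.float64(95.0), np.float64(166.3)), (np.float64(160.0), np.float64(76.9)), (np.float64(97.0), np.float64(-13.8))]
crate [610.9 -48.2] [[682.0, 20.0], [682.0, -118.0], [540.0, -116.0], [540.0, 21.0]] sides [(np.float64(138.0), np.float64(-89.7)), (np.float64(143.0), np.float64(179.2)), (np.float64(137.0), np.float64(90.0)), (np.float64(142.0), np.float64(-0.4))]
tin [441.8  94.1] [[491.0, 106.0], [475.0, 57.0], [393.0, 81.0], [407.0, 132.0]] sides [(np.float64(52.0), np.float64(-107.6)), (np.float64(85.0), np.float64(163.5)), (np.float64(53.0), np.float64(74.6)), (np.float64(87.0), np.float64(-17.2))]
chute [458.253 356.521   0.586] 33.58248017167171 [-2.5 -0.7  2.  -1.2 -5.7  4.3  6.1 -2.3]
disc [427.5 341.6] [427.6 343.1  62.8]
discexp 429.92826326732904 337.71463930274035 [429.5 331.5  65.9] 44.016
lips 449.922433277979 350.9899233142117 [449.1 345.1  67.9] 48.24
open 491.5769541334997 378.64676500477697 [491.7 379.   55.9] 57.04
80 63.6 64.08
110 69.0 69.36
-60 37.2 39.44
-90 36.5 34.16
-120 27.2 28.880000000000003
```

Run:
```python
from h import *
import cv2
T=np.array(manip.camera_info("top")["camera_from_world"]);K=np.array(manip.camera_info("top")["intrinsics"])
d=np.load("pics/top0.npy")
v,u=np.mgrid[0:384,0:512];q=np.linalg.inv(K)@np.stack([u.ravel(),v.ravel(),np.ones(u.size)])*d.ravel()
P=T[:3,:3].T@(q-T[:3,3:]);Z=P[2].reshape(d.shape)
p=cv2.imread("pics/top0raw.png")
z=np.clip(Z*2.5,0,255).astype(np.uint8)
c=np.hstack([cv2.resize(cv2.applyColorMap(z,cv2.COLORMAP_JET)[155:280,68:188],None,fx=3.3,fy=4.6,interpolation=0),cv2.resize(cv2.convertScaleAbs(p[155:280,68:188],alpha=2.2,beta=-80),None,fx=3.3,fy=4.6,interpolation=cv2.INTER_CUBIC)])
cv2.imwrite("pics/hm.png",c)
a=.5860;x,y=458.25,356.5
X=(P[0]-x)*np.cos(a)+(P[1]-y)*np.sin(a);Y=-(P[0]-x)*np.sin(a)+(P[1]-y)*np.cos(a)
for x0 in(-125,-110,-90,-70,-50,-20,0,20,60,100,120):
  m=(abs(X-x0)<2)&(abs(Y)<110)&(P[2]>10);o=np.argsort(Y[m]);print(x0,[(int(a),int(b)) for a,b in zip(Y[m][o],P[2][m][o])][::1])
```

```text
-125 [(-46, 26), (-43, 26), (-41, 28), (-37, 24), (-31, 25), (-28, 29), (-22, 26), (-21, 40), (-21, 50), (-21, 27), (-21, 58), (-20, 64), (-20, 66), (-18, 64), (-16, 62), (-15, 62), (-12, 60), (-11, 60), (1, 26), (10, 28), (21, 24), (28, 61), (29, 65), (30, 65), (31, 63), (33, 64), (33, 33), (35, 62), (36, 65)]
-110 [(-46, 30), (-44, 31), (-42, 28), (-42, 30), (-40, 27), (-38, 30), (-36, 29), (-34, 30), (-33, 32), (-32, 27), (-30, 28), (-29, 30), (-28, 32), (-25, 30), (-23, 29), (-23, 29), (-22, 52), (-22, 62), (-21, 29), (-21, 39), (-20, 64), (-18, 63), (-17, 68), (-15, 66), (-13, 65), (-11, 63), (-3, 28), (0, 26), (0, 31), (0, 26), (3, 26), (4, 28), (6, 27), (8, 30), (9, 30), (10, 31), (12, 27), (14, 28), (14, 31), (17, 29), (19, 26), (21, 27), (23, 28), (25, 28), (26, 31), (27, 67), (28, 31), (30, 68), (30, 62), (30, 27), (32, 30), (32, 68), (33, 39), (34, 28), (34, 65), (36, 66), (50, 24), (52, 25), (53, 26), (54, 31), (56, 32), (57, 31), (60, 28), (62, 26), (62, 28)]
-90 [(-109, 46), (-107, 49), (-105, 47), (-104, 51), (-100, 19), (-47, 31), (-45, 35), (-44, 37), (-41, 32), (-40
[... 7817 characters left out ...]
0), (-12, 70), (-10, 69), (-9, 71), (-8, 72), (-6, 70), (-5, 72), (-4, 66), (-3, 71), (-1, 70), (0, 66), (0, 70), (0, 73), (2, 69), (4, 70), (6, 67), (8, 70), (9, 70), (11, 70), (14, 67), (15, 69), (17, 67), (19, 70), (20, 71), (22, 71), (24, 69), (26, 68), (28, 68), (28, 69), (29, 71), (32, 69), (33, 69), (33, 71), (35, 71), (37, 71), (38, 69), (42, 68), (43, 69), (44, 70), (46, 70), (47, 70), (50, 69), (52, 68), (54, 68), (56, 69), (57, 68), (59, 69), (61, 68), (63, 66), (65, 67), (69, 66), (70, 69), (72, 68), (73, 70), (76, 66), (76, 68), (77, 68), (79, 69), (81, 69), (84, 66), (85, 68), (86, 69), (88, 93), (88, 77), (88, 86), (88, 79), (88, 104), (88, 98), (89, 68), (90, 106), (92, 105)]
```

View pics/hm.png

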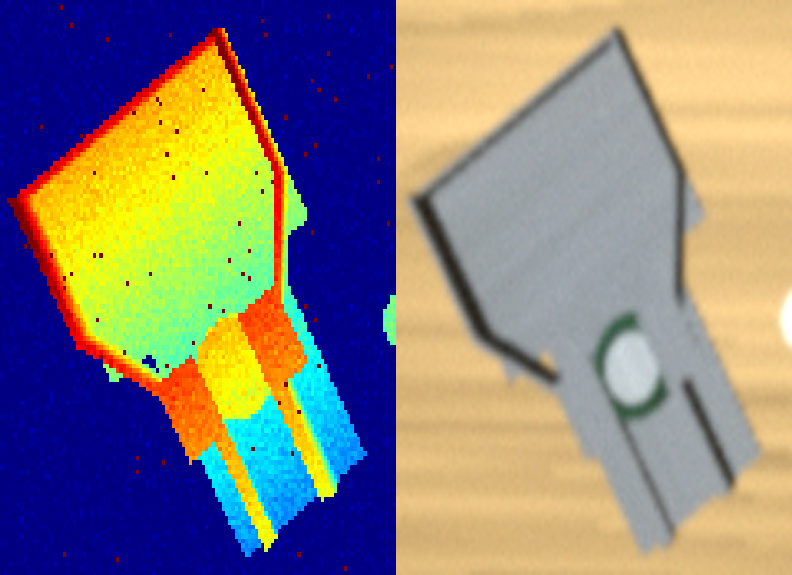

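The height map shows the chute clearly. The slot runs between the lips from about (265,545)/(325,490) up to (215,315)/(245,320), and the disc is at (235,370). The chute yaw comes out at about 0.560 rad with the origin near (455,361). The disc reading agrees with chute x = -34. Bare can first.

```bash
python3 -c "
from h import *
tool((439.3,-300,170),np.radians(-13.5))"
```

```text
[-324.8, 44.0, -228.1] [0.002, -1.02, -0.001]
```

```bash
M="python3 -m handwheel"; $M '{"gripper":[95,95,95,95,95],"xyz":[[-325,44,-228],[-325,44,-228],[-325,44,-228],[-325,44,-228],[-325,44,-228]],"rot":[[0,-1.02,0],[0,-1.02,0],[0,-1.02,0],[0,-1.02,0],[0,-1.02,0]]}' 12; python3 -c "
from h import *
tool((439.3,-300,170),np.radians(-13.5));print(manip.read_state()['q'])"
```

```text
time: 0.6
ee_pos: [351.1, -417.4, 186.4]
orientation: [[-0.48, -0.0, 0.877], [-0.877, 0.001, -0.48], [-0.0, -1.0, -0.0]]
wrist_force: [1.0, -0.6, 0.9]
gripper_width: 94.8
[-145.4, 16.5, 21.1] [0.0, -0.265, -0.0]
[-9.70057317e-01 -8.79522400e-02  1.91305592e+00  1.51466812e-04
  1.31709854e+00 -4.69758370e-01]
```

```bash
M="python3 -m handwheel"; $M '{"gripper":[95,95,95,95,95],"xyz":[[-145,16.5,21],[-145,16.5,21],[-145,16.5,21],[-145,16.5,21],[-145,16.5,21]],"rot":[[0,-0.265,0],[0,-0.265,0],[0,-0.265,0],[0,-0.265,0],[0,-0.265,0]]}'; python3 -c "
from h import *
tool((439.3,-300,55),np.radians(-13.5))"
```

```text
time: 1.1
ee_pos: [439.2, -301.9, 170.1]
orientation: [[-0.236, -0.001, 0.972], [-0.972, 0.0, -0.236], [0.0, -1.0, -0.001]]
wrist_force: [0.1, -0.7, 0.3]
gripper_width: 95.4
[-1.8, 115.1, -0.2] [0.001, -0.003, 0.0]
```

```bash
M="python3 -m handwheel"; $M '{"gripper":[95,95,95,95,95],"xyz":[[-2,40,0],[-2,80,0],[-2,115,0],[-2,115,0],[-2,115,0]],"rot":[[0,0,0],[0,0,0],[0,0,0],[0,0,0],[0,0,0]]}' ; $M '{"gripper":[65,50,45,45,45],"xyz":[[0,0,0],[0,0,0],[0,0,0],[0,0,0],[0,0,0]],"rot":[[0,0,0],[0,0,0],[0,0,0],[0,0,0],[0,0,0]]}' 12;$M '{"gripper":[45,45,45,45,45],"xyz":[[0,0,0],[0,0,0],[0,0,0],[0,0,0],[0,0,0]],"rot":[[0,0,0],[0,0,0],[0,0,0],[0,0,0],[0,0,0]]}' 12
```

```text
time: 1.6
ee_pos: [438.8, -301.9, 55.8]
orientation: [[-0.241, -0.001, 0.971], [-0.971, 0.0, -0.241], [-0.0, -1.0, -0.001]]
wrist_force: [0.4, 0.4, 1.0]
gripper_width: 95.0
time: 2.1
ee_pos: [439.8, -300.9, 56.2]
orientation: [[-0.238, 0.001, 0.971], [-0.971, -0.001, -0.238], [0.0, -1.0, 0.001]]
wrist_force: [0.1, 0.5, -0.2]
gripper_width: 60.1
time: 2.6
ee_pos: [439.7, -300.8, 55.8]
orientation: [[-0.239, 0.0, 0.971], [-0.971, 0.0, -0.239], [-0.0, -1.0, 0.0]]
wrist_force: [-1.4, -0.2, 1.9]
gripper_width: 53.1
```

```bash
M="python3 -m handwheel"; $M '{"gripper":[45,45,45,45,45],"xyz":[[0,-20,0],[0,-45,0],[0,-60,0],[0,-60,0],[0,-60,0]],"rot":[[0,0,0],[0,0,0],[0,0,0],[0,0,0],[0,0,0]]}' ; python3 -c "
from h import *
tool((581.7,-332.3,116),np.radians(-13.5))"
```

```text
time: 3.1
ee_pos: [439.4, -300.7, 115.2]
orientation: [[-0.239, -0.0, 0.971], [-0.971, 0.0, -0.239], [-0.0, -1.0, -0.0]]
wrist_force: [-0.3, -0.9, -0.6]
gripper_width: 52.7
[-3.3, -0.8, 145.7] [0.0, -0.005, -0.0]
```

```bash
M="python3 -m handwheel"; $M '{"gripper":[45,45,45,45,45],"xyz":[[-3,0,25],[-3,0,65],[-3,0,105],[-3,0,135],[-3,0,146]],"rot":[[0,0,0],[0,0,0],[0,0,0],[0,0,0],[0,0,0]]}' ;  $M '{"gripper":[45,45,45,45,45],"xyz":[[0,0,0],[0,15,0],[0,35,0],[0,50,0],[0,50,0]],"rot":[[0,0,0],[0,0,0],[0,0,0],[0,0,0],[0,0,0]]}' ; python3 -c "
from h import *
tool((581.7,-332.3,60),np.radians(-13.5))"
```

```text
time: 3.6
ee_pos: [583.3, -332.5, 113.3]
orientation: [[-0.238, -0.002, 0.971], [-0.971, 0.001, -0.238], [-0.001, -1.0, -0.002]]
wrist_force: [-0.5, 0.8, 0.1]
gripper_width: 52.5
time: 4.1
ee_pos: [578.8, -331.0, 61.3]
orientation: [[-0.239, -0.006, 0.971], [-0.971, 0.004, -0.239], [-0.002, -1.0, -0.007]]
wrist_force: [0.1, 0.4, -0.6]
gripper_width: 52.8
[0.5, 1.3, 3.2] [0.007, -0.006, -0.003]
```

```bash
M="python3 -m handwheel"; $M '{"gripper":[45,45,45,45,45],"xyz":[[0,0,0],[0,0,0],[0,2,0],[0,4,0],[0,4,0]],"rot":[[0,0,0],[0,0,0],[0,0,0],[0,0,0],[0,0,0]]}'
```

```text
time: 4.6
ee_pos: [582.1, -332.7, 61.7]
orientation: [[-0.239, 0.0, 0.971], [-0.971, -0.0, -0.239], [0.0, -1.0, 0.0]]
wrist_force: [-0.8, -0.5, -0.8]
gripper_width: 52.6
```

```bash
M="python3 -m handwheel"; $M '{"gripper":[45,45,45,45,45],"xyz":[[0,1,0],[0,2,0],[0,2,0],[0,2,0],[0,2,0]],"rot":[[0,0,0],[0,0,0],[0,0,0],[0,0,0],[0,0,0]]}'; $M '{"gripper":[53,56,60,75,95],"xyz":[[0,2,0],[0,2,0],[0,2,0],[0,2,0],[0,2,0]],"rot":[[0,0,0],[0,0,0],[0,0,0],[0,0,0],[0,0,0]]}'
```

```text
time: 5.1
ee_pos: [582.2, -332.8, 59.8]
orientation: [[-0.239, 0.0, 0.971], [-0.971, -0.0, -0.239], [0.0, -1.0, 0.0]]
wrist_force: [-0.1, 1.3, 0.8]
gripper_width: 52.8
time: 5.6
ee_pos: [581.9, -332.6, 57.1]
orientation: [[-0.239, -0.0, 0.971], [-0.971, 0.0, -0.239], [-0.0, -1.0, -0.001]]
wrist_force: [0.6, 0.1, -0.2]
gripper_width: 71.1
```

```bash
M="python3 -m handwheel"; $M '{"gripper":[95,95,95,95,95],"xyz":[[0,0,0],[0,0,0],[0,-40,0],[0,-80,0],[0,-115,0]],"rot":[[0,0,0],[0,0,0],[0,0,0],[0,0,0],[0,0,0]]}';  python3 -c "
from h import *
tool((435.2,-131.9,170),np.radians(-13.5))"
```

```text
time: 6.1
ee_pos: [582.2, -332.8, 174.4]
orientation: [[-0.239, 0.0, 0.971], [-0.971, -0.0, -0.239], [0.0, -1.0, 0.001]]
wrist_force: [0.6, -0.2, -0.2]
gripper_width: 95.2
[-160.0, 4.2, -190.7] [-0.001, -0.005, 0.0]
```

```bash
M="python3 -m handwheel"; $M '{"gripper":[95,95,95,95,95],"xyz":[[-160,4,-191],[-160,4,-191],[-160,4,-191],[-160,4,-191],[-160,4,-191]],"rot":[[0,0,0],[0,0,0],[0,0,0],[0,0,0],[0,0,0]]}'; $M '{"gripper":[95,95,95,95,95],"xyz":[[0,0,0],[0,0,0],[0,0,0],[0,0,0],[0,0,0]],"rot":[[0,0,0],[0,0,0],[0,0,0],[0,0,0],[0,0,0]]}'; python3 -c "
from h import *
tool((435.2,-131.9,55),np.radians(-13.5))"
```

```text
time: 6.6
ee_pos: [433.4, -130.4, 168.5]
orientation: [[-0.239, 0.0, 0.971], [-0.971, 0.0, -0.239], [-0.0, -1.0, 0.0]]
wrist_force: [1.0, 0.2, 0.1]
gripper_width: 95.1
time: 7.1
ee_pos: [435.4, -132.6, 168.8]
orientation: [[-0.24, -0.0, 0.971], [-0.971, 0.0, -0.24], [0.0, -1.0, -0.0]]
wrist_force: [-0.7, -0.6, -0.3]
gripper_width: 94.8
[-0.6, 113.8, -0.4] [0.0, -0.006, 0.0]
```

```bash
M="python3 -m handwheel"; $M '{"gripper":[95,95,95,95,80],"xyz":[[0,40,0],[0,80,0],[0,113,0],[0,113,0],[0,113,0]],"rot":[[0,0,0],[0,0,0],[0,0,0],[0,0,0],[0,0,0]]}' ; $M '{"gripper":[65,50,45,45,45],"xyz":[[0,0,0],[0,0,0],[0,0,0],[0,0,0],[0,0,0]],"rot":[[0,0,0],[0,0,0],[0,0,0],[0,0,0],[0,0,0]]}' 12;$M '{"gripper":[45,45,45,45,45],"xyz":[[0,0,0],[0,0,0],[0,0,0],[0,0,0],[0,0,0]],"rot":[[0,0,0],[0,0,0],[0,0,0],[0,0,0],[0,0,0]]}' 12;  $M '{"gripper":[45,45,45,45,45],"xyz":[[0,-20,0],[0,-45,0],[0,-60,0],[0,-60,0],[0,-60,0]],"rot":[[0,0,0],[0,0,0],[0,0,0],[0,0,0],[0,0,0]]}' ; python3 -c "
from h import *
tool((599.5,-258.5,116),np.radians(-13.5))"
```

```text
time: 7.6
ee_pos: [435.0, -132.1, 55.7]
orientation: [[-0.239, -0.001, 0.971], [-0.971, 0.001, -0.239], [-0.0, -1.0, -0.001]]
wrist_force: [0.0, -0.2, 1.3]
gripper_width: 91.1
time: 8.1
ee_pos: [435.1, -131.9, 56.2]
orientation: [[-0.239, 0.001, 0.971], [-0.971, -0.0, -0.239], [0.0, -1.0, 0.001]]
wrist_force: [0.6, -0.4, 4.7]
gripper_width: 52.6
time: 8.6
ee_pos: [435.1, -131.9, 56.1]
orientation: [[-0.239, 0.0, 0.971], [-0.971, -0.0, -0.239], [0.0, -1.0, 0.0]]
wrist_force: [-1.1, 1.0, 5.1]
gripper_width: 52.6
time: 9.1
ee_pos: [434.4, -131.6, 114.8]
orientation: [[-0.239, -0.001, 0.971], [-0.971, 0.0, -0.239], [-0.0, -1.0, -0.001]]
wrist_force: [-0.3, 0.6, -0.5]
gripper_width: 52.9
[83.8, -1.3, 190.6] [0.001, -0.005, -0.0]
```

```bash
M="python3 -m handwheel"; $M '{"gripper":[45,45,45,45,45],"xyz":[[10,0,25],[28,0,65],[46,0,105],[64,0,145],[78,0,177]],"rot":[[0,0,0],[0,0,0],[0,0,0],[0,0,0],[0,0,0]]}' ;  $M '{"gripper":[45,45,45,45,45],"xyz":[[5.5,0,13.5],[5.5,0,13.5],[5.5,15,13.5],[5.5,35,13.5],[5.5,50,13.5]],"rot":[[0,0,0],[0,0,0],[0,0,0],[0,0,0],[0,0,0]]}' ; $M '{"gripper":[45,45,45,45,45],"xyz":[[0,0,0],[0,2,0],[0,4,0],[0,5.5,0],[0,5.5,0]],"rot":[[0,0,0],[0,0,0],[0,0,0],[0,0,0],[0,0,0]]}'
```

```text
time: 9.6
ee_pos: [588.6, -250.7, 112.9]
orientation: [[-0.239, -0.003, 0.971], [-0.971, 0.001, -0.239], [-0.001, -1.0, -0.003]]
wrist_force: [0.6, 0.6, 0.0]
gripper_width: 52.6
time: 10.1
ee_pos: [597.7, -256.8, 62.5]
orientation: [[-0.238, -0.003, 0.971], [-0.971, 0.002, -0.238], [-0.001, -1.0, -0.004]]
wrist_force: [-0.4, 1.3, -1.6]
gripper_width: 52.5
time: 10.6
ee_pos: [600.0, -258.4, 60.5]
orientation: [[-0.239, 0.0, 0.971], [-0.971, -0.0, -0.239], [0.0, -1.0, 0.001]]
wrist_force: [-0.1, 0.4, -1.0]
gripper_width: 52.8
```

```bash
M="python3 -m handwheel"; $M '{"gripper":[45,45,53,56,60],"xyz":[[0,0.8,0],[0,0.8,0],[0,0.8,0],[0,0.8,0],[0,0.8,0]],"rot":[[0,0,0],[0,0,0],[0,0,0],[0,0,0],[0,0,0]]}'; $M '{"gripper":[75,95,95,95,95],"xyz":[[0,0,0],[0,0,0],[0,0,0],[0,-40,0],[0,-80,0]],"rot":[[0,0,0],[0,0,0],[0,0,0],[0,0,0],[0,0,0]]}'; $M '{"gripper":[95,95,95,95,95],"xyz":[[0,-40,0],[0,-40,0],[0,-40,50],[-40,-40,50],[-80,-40,50]],"rot":[[0,0,0],[0,0,0],[0,0,0],[0,0,0],[0,0,0]]}'
python3 - <<'E'
from h import *
import cv2
p,d=manip.camera("scene");cv2.imwrite("pics/s1.png",cv2.resize(p[80:240,100:330],None,fx=3,fy=3,interpolation=cv2.INTER_CUBIC))
for y in(16.5-90,106.5-90):tool((441.8,94.1,100),np.radians(y))
print(manip.read_state()['q'].round(2))
E
```

```text
time: 11.1
ee_pos: [599.8, -258.3, 59.1]
orientation: [[-0.239, -0.0, 0.971], [-0.971, 0.0, -0.239], [-0.0, -1.0, -0.0]]
wrist_force: [-0.5, 0.4, -0.2]
gripper_width: 58.7
time: 11.6
ee_pos: [598.5, -257.6, 138.0]
orientation: [[-0.239, -0.004, 0.971], [-0.971, 0.002, -0.239], [-0.001, -1.0, -0.004]]
wrist_force: [0.8, -1.1, 0.5]
gripper_width: 92.7
time: 12.1
ee_pos: [667.6, -192.5, 176.2]
orientation: [[-0.241, -0.004, 0.971], [-0.971, 0.002, -0.241], [-0.001, -1.0, -0.004]]
wrist_force: [0.3, 1.0, 0.3]
gripper_width: 94.7
[-218.1, 79.0, -286.4] [0.005, 1.045, -0.003]
[-218.1, 79.0, -286.4] [0.002, -0.526, -0.005]
[-0.35  0.24  1.58  0.    1.32 -0.11]
```

View pics/s1.png

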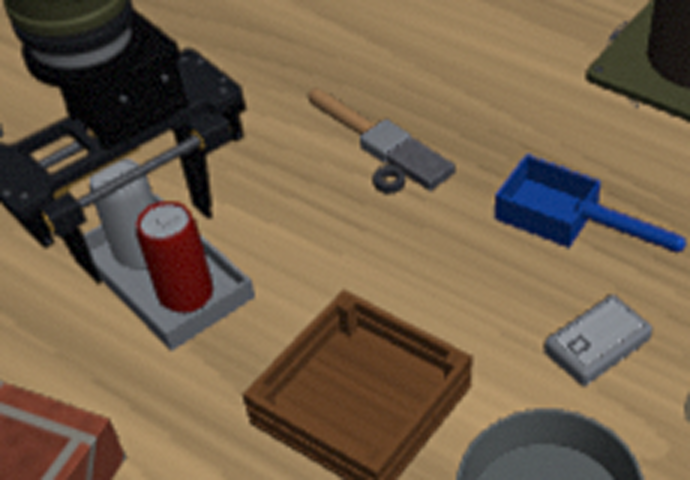

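The view shows both cans upright in the tray, bare at (125,215) and red at (175,258). The tin comes next. Its short axis points about 73°.

```bash
M="python3 -m handwheel"; $M '{"gripper":[95,95,95,95,95],"xyz":[[-218,40,-286],[-218,40,-286],[-218,40,-286],[-218,40,-286],[-218,40,-286]],"rot":[[0,-1.51,0],[0,-1.51,0],[0,-1.51,0],[0,-1.51,0],[0,-1.51,0]]}';  python3 -c "
from h import *
tool((441.8,94.1,80),np.radians(73))"
```

```text
time: 12.65
ee_pos: [509.8, 2.1, 150.8]
orientation: [[0.492, -0.0, 0.87], [-0.87, 0.0, 0.492], [-0.0, -1.0, -0.0]]
wrist_force: [-0.5, 1.0, 0.6]
gripper_width: 95.0
[-113.5, 70.9, -13.9] [0.0, -0.759, -0.0]
```

```bash
M="python3 -m handwheel"; $M '{"gripper":[95,95,95,95,95],"xyz":[[-113,71,-14],[-113,71,-14],[-113,71,-14],[-113,71,-14],[-113,71,-14]],"rot":[[0,-0.759,0],[0,-0.759,0],[0,-0.759,0],[0,-0.759,0],[0,-0.759,0]]}'; $M '{"gripper":[95,95],"xyz":[[0,0,0],[0,0,0]],"rot":[[0,-0.02,0],[0,-0.02,0]]}'
python3 - <<'E'
from h import *
tool((441.8,94.1,4),np.radians(73))
E
```

```text
time: 13.15
ee_pos: [442.5, 93.4, 79.2]
orientation: [[0.954, -0.002, 0.299], [-0.299, -0.0, 0.954], [-0.002, -1.0, -0.001]]
wrist_force: [-0.7, 0.2, 0.7]
gripper_width: 94.9
time: 13.35
ee_pos: [444.2, 92.6, 80.6]
orientation: [[0.957, 0.0, 0.29], [-0.29, 0.0, 0.957], [0.0, -1.0, 0.0]]
wrist_force: [0.3, -0.7, 0.3]
gripper_width: 95.1
[-2.8, 76.6, 0.7] [-0.0, 0.002, 0.0]
```

```bash
M="python3 -m handwheel"; $M '{"gripper":[95,95,95,95,70],"xyz":[[-3,40,0.7],[-3,65,0.7],[-3,76,0.7],[-3,76,0.7],[-3,76,0.7]],"rot":[[0,0,0],[0,0,0],[0,0,0],[0,0,0],[0,0,0]]}'; $M '{"gripper":[60,50,45,45,45],"xyz":[[0,0,0],[0,0,0],[0,0,0],[0,0,0],[0,0,0]],"rot":[[0,0,0],[0,0,0],[0,0,0],[0,0,0],[0,0,0]]}' 20; $M '{"gripper":[45,45,45,45,45],"xyz":[[0,0,0],[0,0,0],[0,0,0],[0,0,0],[0,0,0]],"rot":[[0,0,0],[0,0,0],[0,0,0],[0,0,0],[0,0,0]]}'; $M '{"gripper":[45,45,45,45,45],"xyz":[[0,-20,0],[0,-50,0],[0,-90,0],[0,-90,0],[0,-90,0]],"rot":[[0,0,0],[0,0,0],[0,0,0],[0,0,0],[0,0,0]]}';python3 - <<'E'
from h import *
tool((611,-48,94),np.radians(90))
E
```

```text
time: 13.85
ee_pos: [442.5, 94.2, 5.6]
orientation: [[0.957, 0.001, 0.289], [-0.289, 0.0, 0.957], [0.001, -1.0, 0.001]]
wrist_force: [-0.0, -0.1, 0.6]
gripper_width: 91.1
time: 14.35
ee_pos: [441.9, 94.4, 5.1]
orientation: [[0.958, 0.001, 0.288], [-0.288, 0.0, 0.958], [0.001, -1.0, 0.0]]
wrist_force: [-0.4, 0.8, 1.5]
gripper_width: 55.8
time: 14.85
ee_pos: [441.9, 94.4, 5.1]
orientation: [[0.958, 0.0, 0.288], [-0.288, 0.0, 0.958], [0.0, -1.0, 0.0]]
wrist_force: [-1.8, 0.4, 5.6]
gripper_width: 55.8
time: 15.35
ee_pos: [442.0, 94.2, 95.1]
orientation: [[0.958, 0.002, 0.288], [-0.288, -0.0, 0.958], [0.002, -1.0, 0.0]]
wrist_force: [-0.9, -0.8, -0.8]
gripper_width: 55.9
[202.8, 1.4, -87.6] [-0.0, -0.292, 0.002]
```

```bash
M="python3 -m handwheel"; $M '{"gripper":[45,45,45,45,45],"xyz":[[30,0,-13],[70,0,-30],[115,0,-49],[160,0,-69],[203,0,-87.5]],"rot":[[0,-0.06,0],[0,-0.12,0],[0,-0.18,0],[0,-0.24,0],[0,-0.292,0]]}'; $M '{"gripper":[45,45,45,45,45],"xyz":[[0,0,0],[0,20,0],[0,50,0],[0,75,0],[0,80,0]],"rot":[[0,0,0],[0,0,0],[0,0,0],[0,0,0],[0,0,0]]}'; $M '{"gripper":[45,45],"xyz":[[0,0,0],[0,0,0]],"rot":[[0,0,0],[0,0,0]]}'
```

```text
time: 15.85
ee_pos: [610.5, -49.3, 91.5]
orientation: [[1.0, -0.004, -0.002], [0.002, 0.001, 1.0], [-0.004, -1.0, 0.001]]
wrist_force: [0.5, 0.2, -0.1]
gripper_width: 55.9
time: 16.35
ee_pos: [606.8, -47.0, 10.4]
orientation: [[1.0, -0.009, -0.0], [0.0, 0.001, 1.0], [-0.009, -1.0, 0.001]]
wrist_force: [-7.6, 1.6, 14.5]
gripper_width: 55.9
time: 16.55
ee_pos: [609.7, -47.5, 13.7]
orientation: [[1.0, -0.002, -0.0], [0.0, 0.0, 1.0], [-0.002, -1.0, 0.0]]
wrist_force: [-0.0, 1.3, 0.1]
gripper_width: 55.6
```

```bash
M="python3 -m handwheel"; $M '{"gripper":[45,45,45,45,45],"xyz":[[0,0,0],[0,1,0],[0,2,0],[0,3,0],[0,3,0]],"rot":[[0,0,0],[0,0,0],[0,0,0],[0,0,0],[0,0,0]]}'; python3 -c "
from h import *
tool((611,-48,11),np.radians(90))"
```

```text
time: 17.05
ee_pos: [610.7, -47.9, 11.6]
orientation: [[1.0, -0.0, -0.0], [0.0, 0.0, 1.0], [-0.0, -1.0, 0.0]]
wrist_force: [0.3, -0.3, 0.1]
gripper_width: 55.7
[0.3, 0.6, -0.1] [-0.0, 0.0, -0.0]
```

```bash
cat >> h.py <<'E'
O=np.array([455.4,360.9,50]);A=.560;ex=np.array([np.cos(A),np.sin(A),0]);ey=np.array([-np.sin(A),np.cos(A),0])
t10=np.arctan(.176);n=np.array([0,0,np.cos(t10)])-np.sin(t10)*ex
def chute(s,t,y=0):
    "tool-axis shift and turn to TCP at chute (s,y), t above floor along its normal, tool normal to floor"
    from scipy.spatial.transform import Rotation as Q
    P=O+s*ex+np.array([0,0,.176*s])+t*n+y*ey
    st=manip.read_state();R=np.array(st["orientation"]);R2=np.stack([np.cross(-n,ey),-n,ey],1)
    print(P.round(1),"d",(R.T@(P-st["ee_pos"])).round(1).tolist(),"rot",Q.from_matrix(R.T@R2).as_rotvec().round(3).tolist())
def where():
    st=manip.read_state();d=np.array(st["ee_pos"])-O;s=d@ex;h=d[2]-.176*s;tt=h*n[2]
    print("chute s,y,t",np.round([s+ (np.sin(t10)*tt),d@ey,tt],1),st["time"])
E
M="python3 -m handwheel"; $M '{"gripper":[55,58,60,75,75],"xyz":[[0,0.5,0],[0,0.5,0],[0,0.5,0],[0,0.5,0],[0,0.5,0]],"rot":[[0,0,0],[0,0,0],[0,0,0],[0,0,0],[0,0,0]]}' ;$M '{"gripper":[75,75,75,60,40],"xyz":[[0,0,0],[0,-20,0],[0,-60,0],[0,-110,0],[0,-150,0]],"rot":[[0,0,0],[0,0,0],[0,0,0],[0,0,0],[0,0,0]]}';$M '{"gripper":[20,0,0,0,0],"xyz":[[0,0,0],[0,0,0],[0,0,0],[0,0,0],[0,0,0]],"rot":[[0,0,0],[0,0,0],[0,0,0],[0,0,0],[0,0,0]]}'; python3 -c "
from h import *
chute(-90,110)"
```

```text
time: 17.55
ee_pos: [610.9, -47.9, 11.3]
orientation: [[1.0, 0.0, -0.0], [0.0, -0.0, 1.0], [0.0, -1.0, -0.0]]
wrist_force: [-0.9, -0.1, -0.1]
gripper_width: 70.8
time: 18.05
ee_pos: [611.2, -48.0, 163.8]
orientation: [[1.0, 0.002, -0.0], [0.0, -0.0, 1.0], [0.002, -1.0, -0.0]]
wrist_force: [0.3, 0.0, 0.9]
gripper_width: 64.2
time: 18.55
ee_pos: [609.9, -47.8, 159.2]
orientation: [[1.0, -0.003, -0.0], [0.0, 0.001, 1.0], [-0.003, -1.0, 0.001]]
wrist_force: [-0.6, 0.4, 0.5]
gripper_width: 24.3
[363.  303.  142.5] d [-246.8, 17.6, 350.8] rot [0.047, -0.559, -0.173]
```

```bash
M="python3 -m handwheel"; $M '{"gripper":[0,0,0,0,0],"xyz":[[-247,17,351],[-247,17,351],[-247,17,351],[-247,17,351],[-247,17,351]],"rot":[[0.047,-0.559,-0.173],[0.047,-0.559,-0.173],[0.047,-0.559,-0.173],[0.047,-0.559,-0.173],[0.047,-0.559,-0.173]]}';python3 -c "
from h import *
chute(-90,110)"
```

```text
time: 19.05
ee_pos: [464.7, 156.9, 149.9]
orientation: [[0.833, 0.149, -0.532], [0.524, 0.091, 0.847], [0.175, -0.985, -0.002]]
wrist_force: [0.1, 1.5, 0.2]
gripper_width: 0.5
[363.  303.  142.5] d [-9.5, 5.4, 177.8] rot [0.002, 0.001, 0.002]
```

```bash
M="python3 -m handwheel"; $M '{"gripper":[0,0,0,0,0],"xyz":[[-9.5,5,178],[-9.5,5,178],[-9.5,5,178],[-9.5,5,178],[-9.5,5,178]],"rot":[[0,0,0],[0,0,0],[0,0,0],[0,0,0],[0,0,0]]}';$M '{"gripper":[0,0,0],"xyz":[[0,0,0],[0,0,0],[0,0,0]],"rot":[[0,0,0],[0,0,0],[0,0,0]]}';python3 - <<'E'
from h import *
import cv2
where();chute(-90,8)
p,d=manip.camera("top");cv2.imwrite("pics/t2.png",cv2.resize(p[150:285,65:215],None,fx=4,fy=4,interpolation=cv2.INTER_CUBIC))
E
```

```text
time: 19.55
ee_pos: [362.8, 304.5, 143.2]
orientation: [[0.831, 0.148, -0.536], [0.528, 0.092, 0.844], [0.174, -0.985, -0.002]]
wrist_force: [0.2, -0.2, -0.6]
gripper_width: 0.8
time: 19.85
ee_pos: [366.0, 301.6, 144.1]
orientation: [[0.835, 0.15, -0.53], [0.522, 0.091, 0.848], [0.176, -0.984, -0.003]]
wrist_force: [0.6, 0.2, 0.6]
gripper_width: 0.6
chute s,y,t [-87.9  -2.7 111.3] 19.85
[378.  312.4  42. ] d [-2.3, 103.2, 3.0] rot [0.003, -0.001, 0.002]
```

View pics/t2.png

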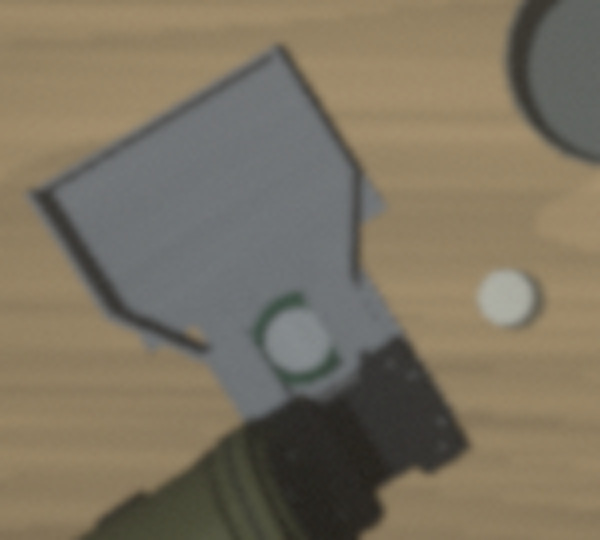

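The disc is unchanged at (298,338) and the gripper is over the throat. Now down into the slot.

```bash
M="python3 -m handwheel"; $M '{"gripper":[0,0,0,0,0],"xyz":[[-2,25,3],[-2,50,3],[-2,60,3],[-2,60,3],[-2,60,3]],"rot":[[0,0,0],[0,0,0],[0,0,0],[0,0,0],[0,0,0]]}';python3 -c "
from h import *
where();chute(-90,8)"
```

```text
time: 20.4
ee_pos: [371.6, 309.5, 85.5]
orientation: [[0.834, 0.151, -0.531], [0.523, 0.092, 0.847], [0.177, -0.984, -0.003]]
wrist_force: [-0.7, 1.3, 0.8]
gripper_width: 0.6
chute s,y,t [-89.3   0.9  52. ] 20.4
[378.  312.4  42. ] d [-0.9, 44.0, -0.8] rot [0.003, 0.0, 0.003]
```

```bash
M="python3 -m handwheel"; $M '{"gripper":[0,0,0,0,0],"xyz":[[-1,15,-1],[-1,30,-1],[-1,43,-1],[-1,43,-1],[-1,43,-1]],"rot":[[0,0,0],[0,0,0],[0,0,0],[0,0,0],[0,0,0]]}';python3 -c "
from h import *
where();chute(-74,8);chute(0,8)"
```

```text
time: 20.9
ee_pos: [377.5, 312.3, 42.8]
orientation: [[0.834, 0.151, -0.531], [0.524, 0.092, 0.847], [0.176, -0.984, -0.003]]
wrist_force: [0.2, 0.6, -0.0]
gripper_width: 0.3
chute s,y,t [-90.3   0.2   8.9] 20.9
[391.5 320.9  44.9] d [16.5, 0.9, -0.2] rot [0.002, 0.001, 0.003]
[454.2 360.2  57.9] d [91.7, 1.2, -0.3] rot [0.002, 0.001, 0.003]
```

```bash
M="python3 -m handwheel"; $M '{"gripper":[0,0,0,0,0],"xyz":[[4,0,0],[8,0,0],[12,0,0],[16,0,0],[20,0,0]],"rot":[[0,0,0],[0,0,0],[0,0,0],[0,0,0],[0,0,0]]}';$M '{"gripper":[0,0,0,0,0],"xyz":[[4,0,0],[8,0,0],[12,0,0],[16,0,0],[20,0,0]],"rot":[[0,0,0],[0,0,0],[0,0,0],[0,0,0],[0,0,0]]}'; $M '{"gripper":[0,0,0,0,0],"xyz":[[5,0,0],[10,0,0],[15,0,0],[20,0,0],[25,0,0]],"rot":[[0,0,0],[0,0,0],[0,0,0],[0,0,0],[0,0,0]]}';python3 -c "
from h import *
where();chute(0,8)"
```

```text
time: 21.4
ee_pos: [394.3, 322.9, 46.1]
orientation: [[0.834, 0.151, -0.532], [0.524, 0.092, 0.847], [0.176, -0.984, -0.003]]
wrist_force: [0.2, -0.8, -0.1]
gripper_width: 0.5
time: 21.9
ee_pos: [410.8, 333.2, 49.4]
orientation: [[0.834, 0.15, -0.532], [0.524, 0.091, 0.847], [0.176, -0.984, -0.003]]
wrist_force: [0.4, 0.3, 0.2]
gripper_width: 0.3
time: 22.4
ee_pos: [431.8, 346.4, 53.8]
orientation: [[0.834, 0.15, -0.532], [0.524, 0.091, 0.847], [0.176, -0.984, -0.003]]
wrist_force: [0.7, -0.7, -1.2]
gripper_width: 0.7
chute s,y,t [-26.3   0.2   8.6] 22.4
[454.2 360.2  57.9] d [26.7, 0.6, -0.3] rot [0.003, 0.001, 0.003]
```

```bash
M="python3 -m handwheel"; $M '{"gripper":[0,0,0,0,0],"xyz":[[6,0,0],[12,0,0],[18,0,0],[24,0,0],[28,0,0]],"rot":[[0,0,0],[0,0,0],[0,0,0],[0,0,0],[0,0,0]]}';$M '{"gripper":[0,0,0,0,0],"xyz":[[0,0,0],[-4,0,0],[-6,-30,0],[-6,-80,0],[-6,-110,0]],"rot":[[0,0,0],[0,0,0],[0,0,0],[0,0,0],[0,0,0]]}';$M '{"gripper":[0,30,60,95,95],"xyz":[[-50,0,0],[-100,0,0],[-120,0,0],[-120,0,0],[-120,0,0]],"rot":[[0,0,0],[0,0,0],[0,0,0],[0,0,0],[0,0,0]]}';python3 - <<'E'
from h import *
import cv2
where()
p,d=manip.camera("top");cv2.imwrite("pics/t3.png",cv2.resize(p[150:285,65:265],None,fx=4,fy=4,interpolation=cv2.INTER_CUBIC));np.save("pics/t3.npy",d)
T=np.array(manip.camera_info("top")["camera_from_world"]);K=np.array(manip.camera_info("top")["intrinsics"])
v,u=np.mgrid[0:384,0:512];q=np.linalg.inv(K)@np.stack([u.ravel(),v.ravel(),np.ones(u.size)])*d.ravel()
P=(T[:3,:3].T@(q-T[:3,3:])).T-O;s=P@ex;y=P@ey;h=P[:,2]-.176*s
m=(h>17)&(h<30)&(s>-5)&(s<110)&(abs(y)<70)
print(m.sum(),np.median(s[m]),np.median(y[m]),np.percentile(s[m],[2,98]),np.percentile(y[m],[2,98]),np.median(h[m]))
E
```

```text
time: 22.9
ee_pos: [455.3, 361.2, 58.9]
orientation: [[0.834, 0.151, -0.532], [0.524, 0.092, 0.847], [0.176, -0.984, -0.003]]
wrist_force: [-0.2, -0.9, 0.7]
gripper_width: 0.9
time: 23.4
ee_pos: [433.1, 347.7, 168.8]
orientation: [[0.833, 0.153, -0.532], [0.524, 0.093, 0.847], [0.179, -0.984, -0.003]]
wrist_force: [0.4, -0.1, -0.1]
gripper_width: 0.7
time: 23.9
ee_pos: [333.4, 285.0, 145.2]
orientation: [[0.833, 0.152, -0.532], [0.524, 0.092, 0.847], [0.178, -0.984, -0.003]]
wrist_force: [-0.4, 0.6, -0.0]
gripper_width: 26.8
chute s,y,t [-123.1    0.5  118.7] 23.9
432 39.4392498475946 -0.08881247625347136 [ 2.80482392 65.77084513] [-40.16990387  60.04327285] 21.630769982392046
```

View pics/t3.png

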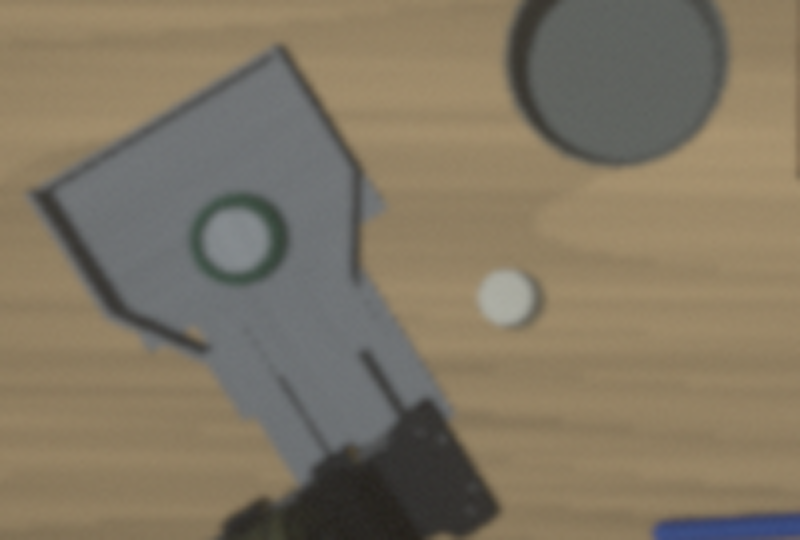

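The disc is clear of the lips at (238,238), which is chute s ≈ 39 for its top and y ≈ 0. Grasp it with the jaws across the chute.

```bash
M="python3 -m handwheel"; python3 -c "
from h import *
chute(42.5,110)"; $M '{"gripper":[95,95,95,95,95],"xyz":[[50,0,0],[100,0,0],[150,0,0],[165,0,0],[165,0,0]],"rot":[[0,0,0],[0,0,0],[0,0,0],[0,0,0],[0,0,0]]}'; python3 -c "
from h import *
where();chute(42.5,4)"
```

```text
[475.3 373.3 165.8] d [167.4, 9.7, -0.5] rot [0.002, 0.001, 0.005]
time: 24.45
ee_pos: [473.8, 372.8, 174.1]
orientation: [[0.834, 0.151, -0.531], [0.523, 0.092, 0.847], [0.177, -0.984, -0.003]]
wrist_force: [-0.4, -0.7, 0.2]
gripper_width: 71.3
chute s,y,t [ 42.5   0.3 118.4] 24.45
[490.8 383.1  61.4] d [-0.3, 114.4, -0.0] rot [0.003, 0.0, 0.003]
```

```bash
M="python3 -m handwheel"; $M '{"gripper":[95,95,95,95,95],"xyz":[[0,0,0],[0,0,0],[0,40,0],[0,80,0],[0,100,0]],"rot":[[0,0,0],[0,0,0],[0,0,0],[0,0,0],[0,0,0]]}'; $M '{"gripper":[95,95,95,80,65],"xyz":[[0,8,0],[0,14,0],[0,14,0],[0,14,0],[0,14,0]],"rot":[[0,0,0],[0,0,0],[0,0,0],[0,0,0],[0,0,0]]}';  $M '{"gripper":[50,50,50,50,50],"xyz":[[0,0,0],[0,0,0],[0,0,0],[0,0,0],[0,0,0]],"rot":[[0,0,0],[0,0,0],[0,0,0],[0,0,0],[0,0,0]]}' 15; python3 -c "
from h import *
where()"
```

```text
time: 24.95
ee_pos: [483.3, 378.8, 71.6]
orientation: [[0.834, 0.146, -0.532], [0.524, 0.089, 0.847], [0.171, -0.985, -0.003]]
wrist_force: [-0.3, 0.2, -0.6]
gripper_width: 95.0
time: 25.45
ee_pos: [488.6, 382.1, 63.3]
orientation: [[0.833, 0.153, -0.532], [0.523, 0.093, 0.847], [0.179, -0.984, -0.003]]
wrist_force: [0.3, 0.5, 0.8]
gripper_width: 84.1
time: 25.95
ee_pos: [487.9, 381.7, 61.9]
orientation: [[0.834, 0.151, -0.532], [0.524, 0.092, 0.847], [0.176, -0.984, -0.003]]
wrist_force: [-0.3, -0.6, 2.3]
gripper_width: 59.5
chute s,y,t [39.5  0.3  5. ] 25.95
```

```bash
M="python3 -m handwheel"; $M '{"gripper":[50,50,50,50,50],"xyz":[[0,0,0],[0,0,0],[0,-20,0],[0,-60,0],[0,-110,0]],"rot":[[0,0,0],[0,0,0],[0,0,0],[0,0,0],[0,0,0]]}';  $M '{"gripper":[50,50],"xyz":[[0,0,0],[0,0,0]],"rot":[[0,0,0],[0,0,0]]}'; python3 -c "
from h import *
tool((618.5,144.5,110),np.radians(122.1))"
```

```text
time: 26.45
ee_pos: [469.5, 370.3, 167.6]
orientation: [[0.835, 0.145, -0.531], [0.524, 0.088, 0.847], [0.17, -0.985, -0.003]]
wrist_force: [0.6, 1.4, 0.6]
gripper_width: 59.7
time: 26.65
ee_pos: [472.0, 372.1, 171.8]
orientation: [[0.833, 0.153, -0.532], [0.523, 0.093, 0.847], [0.18, -0.984, -0.003]]
wrist_force: [-0.5, -0.7, 0.1]
gripper_width: 59.8
[-8.2, 62.0, -270.5] [0.003, 0.0, 0.181]
```

```bash
M="python3 -m handwheel"; $M '{"gripper":[50,50,50,50,50],"xyz":[[0,0,-30],[0,0,-75],[0,10,-120],[0,25,-165],[-4,40,-210]],"rot":[[0,0,0.03],[0,0,0.07],[0,0,0.11],[0,0,0.15],[0,0,0.181]]}'; $M '{"gripper":[50,50,50],"xyz":[[0,0,0],[0,0,0],[0,0,0]],"rot":[[0,0,0],[0,0,0],[0,0,0]]}'; python3 -c "
from h import *
tool((618.5,144.5,100),np.radians(122.1))"
```

```text
time: 27.15
ee_pos: [585.8, 193.6, 127.7]
orientation: [[0.847, -0.006, -0.532], [0.532, -0.005, 0.847], [-0.008, -1.0, -0.002]]
wrist_force: [0.6, 0.5, 0.1]
gripper_width: 59.5
time: 27.45
ee_pos: [584.6, 195.9, 129.3]
orientation: [[0.847, -0.004, -0.532], [0.532, -0.004, 0.847], [-0.006, -1.0, -0.002]]
wrist_force: [-0.0, -0.3, -0.3]
gripper_width: 60.1
[1.5, 29.4, -61.5] [0.002, 0.001, -0.006]
```

```bash
M="python3 -m handwheel"; $M '{"gripper":[50,50,50,50,50],"xyz":[[0,10,-30],[1.5,20,-61.5],[1.5,40,-61.5],[1.5,80,-61.5],[1.5,105,-61.5]],"rot":[[0,0,0],[0,0,0],[0,0,0],[0,0,0],[0,0,-0.006]]}'; $M '{"gripper":[50,50,50,50,50],"xyz":[[0,0,0],[0,4,0],[0,8,0],[0,10,0],[0,10,0]],"rot":[[0,0,0],[0,0,0],[0,0,0],[0,0,0],[0,0,0]]}'; python3 -c "
from h import *
tool((618.5,144.5,10),np.radians(122.1))"
```

```text
time: 27.95
ee_pos: [618.0, 144.9, 23.9]
orientation: [[0.846, 0.002, -0.533], [0.533, -0.001, 0.846], [0.001, -1.0, -0.002]]
wrist_force: [-0.0, 0.7, -1.1]
gripper_width: 59.3
time: 28.45
ee_pos: [620.0, 143.7, 16.5]
orientation: [[0.847, 0.005, -0.532], [0.532, -0.001, 0.847], [0.003, -1.0, -0.003]]
wrist_force: [-0.3, -0.4, -0.4]
gripper_width: 59.7
[-0.9, 6.5, 1.4] [0.003, 0.0, 0.003]
```

```bash
M="python3 -m handwheel"; $M '{"gripper":[50,50,50,50,50],"xyz":[[0,2,0],[0,4,0],[0,5,0],[0,5,0],[0,5,0]],"rot":[[0,0,0],[0,0,0],[0,0,0],[0,0,0],[0,0,0]]}'; $M '{"gripper":[50,50,61,63,66],"xyz":[[0,1,0],[0,1,0],[0,1,0],[0,1,0],[0,1,0]],"rot":[[0,0,0],[0,0,0],[0,0,0],[0,0,0],[0,0,0]]}';  $M '{"gripper":[75,75,75,75,75],"xyz":[[0,0,0],[0,-15,0],[0,-50,0],[0,-100,0],[0,-140,0]],"rot":[[0,0,0],[0,0,0],[0,0,0],[0,0,0],[0,0,0]]}';  $M '{"gripper":[75,75,75,75,75],"xyz":[[-50,0,0],[-100,0,0],[-150,-20,0],[-200,-40,0],[-240,-50,0]],"rot":[[0,0,0],[0,0,0],[0,0,0],[0,0,0],[0,0,0]]}';$M '{"gripper":[75,75,75,75,75],"xyz":[[0,0,0],[0,0,0],[0,0,0],[0,0,0],[0,0,0]],"rot":[[0,0,0],[0,0,0],[0,0,0],[0,0,0],[0,0,0]]}'
python3 - <<'E'
from h import *
import cv2
for c in("scene","top"):
    p,d=manip.camera(c);cv2.imwrite(f"pics/f_{c}.png",cv2.resize(p,(768,576),interpolation=cv2.INTER_CUBIC))
E
```

```text
time: 28.95
ee_pos: [619.4, 143.4, 10.5]
orientation: [[0.847, 0.003, -0.532], [0.532, -0.001, 0.847], [0.002, -1.0, -0.003]]
wrist_force: [-0.2, -0.4, 0.6]
gripper_width: 59.5
time: 29.45
ee_pos: [619.2, 143.4, 9.2]
orientation: [[0.847, 0.003, -0.532], [0.532, -0.001, 0.847], [0.002, -1.0, -0.002]]
wrist_force: [-0.1, 0.7, -0.1]
gripper_width: 64.9
time: 29.95
ee_pos: [619.4, 143.7, 153.1]
orientation: [[0.847, 0.005, -0.532], [0.532, -0.001, 0.847], [0.004, -1.0, -0.004]]
wrist_force: [0.9, -0.1, 0.6]
gripper_width: 74.9
time: 30.45
ee_pos: [414.4, 15.5, 201.3]
orientation: [[0.847, 0.006, -0.532], [0.532, -0.002, 0.847], [0.004, -1.0, -0.005]]
wrist_force: [0.0, -0.5, 0.9]
gripper_width: 75.3
time: 30.95
ee_pos: [415.8, 16.6, 198.3]
orientation: [[0.846, 0.001, -0.532], [0.532, -0.001, 0.846], [0.0, -1.0, -0.001]]
wrist_force: [-0.4, 0.6, -0.2]
gripper_width: 75.0
```

View pics/f_scene.png

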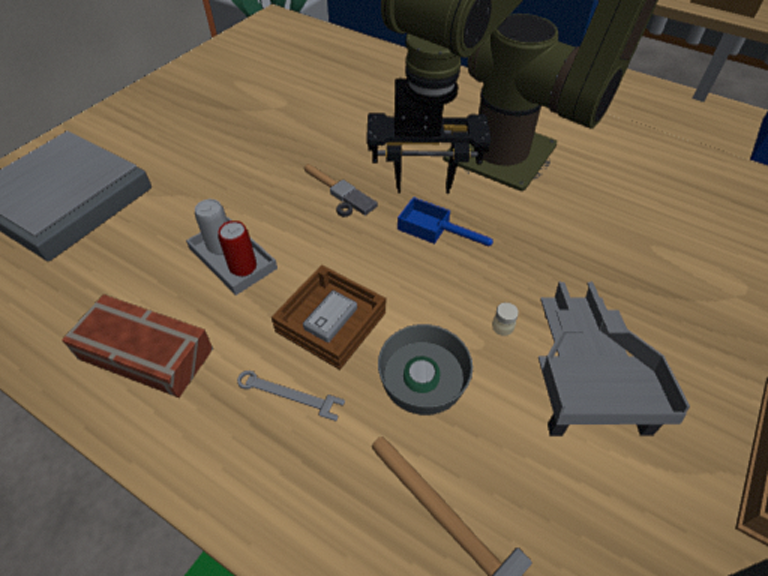

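View pics/f_top.png

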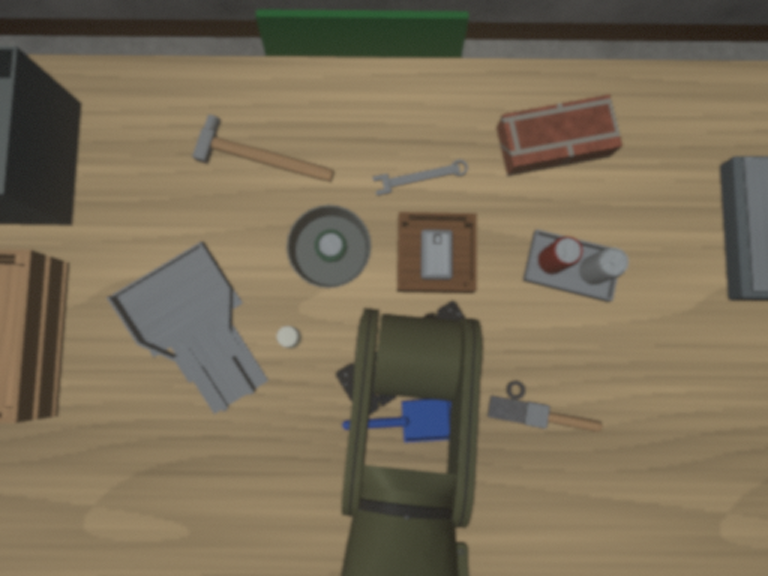

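Everything is in place in both views. In the top view the cans stand in the tray at (565,250) and (610,263), the tin lies flat in the crate at (437,254), and the disc lies in the tub at (331,245). The arm is clear, so I'm handing in.

```bash
python3 -c "
from rig import manip
print(manip.sign_off())"
```

```text
the job is handed in; nothing more can be done
None
```

The job is done and handed in at about 31 s of robot time; the sign-off gives no verdict. The bare can and then the red can were stood side by side in the tray. The sardine tin was then laid in the crate. Last, the crushed can was pushed up the slope with shut fingers, lifted from the open part of the chute and put in the tub.

The final pictures from both cameras show both cans upright in the tray, the tin flat on the crate floor, the disc lying flat in the tub, and the arm clear of everything.

- **Force:** while the tin was being lowered into the crate, the wrist reading rose briefly to about 16 N, well under the limits. It was back near zero 0.2 s later.
- **Chute pose:** my first estimate, from picture corners, was about 1.5° and 5 mm off. I corrected it from the depth map before going into the slot.
- **Not checked:** I did not measure the final tilt or position of the pieces from depth, only by eye.

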